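Cover the egg: lift the sliding lid over its rib

TASK

Cover the boiled egg in the long wooden egg box: lift the box's sliding lid by its upright grip just enough to clear the raised rib in the middle, slide it along under the side lips to the end where the egg is, set it down flat and fully home over the egg, and let go. Leave the lid of the short butter dish where it is.

Things in the scene. Friction and masses are not known exactly. Their poses are not given: they have to be found in the camera images.
- egg_box: Long light-wood egg box, fixed, 132 (x) x 250 (y) x 108 mm high; origin under its centre, z up, lid slides along y. Rim 70 mm up. Two wells centred at y = -60 and +60 mm: lid on one, egg in the other (varies). Rib across y = 0, 10 mm thick, 8 mm above the rim, blocks the lid. End walls 10 mm thick, 16 mm above the rim; a lid is home with its centre 50 to 70 mm from y = 0.
- egg_lid_grip (a point): Dark-wood grip on the middle of the egg box's loose lid (white ceramic plate 100 (x) x 90 (y) x 8 mm, 0.2 kg): 40 mm along x, 16 mm thick along y (pinch it so), 60 mm tall. Point to grasp: 34 mm above the plate, 112 above the shelf when down. Axes as the box's. Guides leave 6 mm play in x. Lips (80 mm gap, tops 108 mm up) stop a lift at 24 mm; 13 mm clears the rib.
- egg_center (a point): Brown boiled egg, 43 mm across and 52 mm tall, standing on its blunt end in the egg box's open well, its top 6 mm below the rim; this point is half-way up. It is within about 10 mm of the well's centre and shows to which end the lid must go.
- butter_lid_grip (a point): Grip of the butter dish's lid: lid, grip, point and axes of the same shape and size as on the egg box, but in a short light-wood dish (132 x 130 x 108 mm, fixed, no rib, one seat). Not to be moved. The two boxes may stand on either side.

How it is judged:
By the outcome, as a careful person would: the job done as asked, in the order asked, and still so for the second after the job is handed in, with the robot touching nothing.
It also fails if it takes over 38 s, if anything falls off the work surface, if the arm or the gripper's body presses on something with over 40 N, if the wrist force passes 120 N, or if a joint passes its speed limit or range.

ROBOT

A 7-joint arm with a two-finger parallel gripper is mounted at the origin on the work surface. World frame = base frame: x ahead of the robot, y to its left, z up, the work surface at z = 0. Lengths are in m, angles in rad, forces in N, time in s.
With the tool pointing down it reaches from about 0.425 to 0.875 m from the base axis. Payload 4.7 kg.
Tool frame: the origin (TCP) lies at the very end of the fingers, on their centre line; the grasp point (between the pads) lies 19 mm behind it; z points along the fingers, y is the line along which they close (so a half turn about z gives the same grasp; the last joint's range is limited). The gripper opens to 87 mm and grips with 3 to 60 N. Pads are 19 mm wide; open, the fingers measure 117 mm over their backs; the gripper's body (75 mm by 190 mm) begins 51 mm behind the grasp point.
Start: joints at [-1.26, 0.321, -0.07, 1.45, 0.023, 1.371, -0.057], TCP at [0.19, 0.622, 0.223] pointing down, gripper open.
Joint ranges: [-2.86, 2.86], [-0.3, 2.09], [-1.38, 1.24], [0.06, 2.45], [-1.56, 4.7], [0.09, 2.05], [-2.69, 2.69]. Speed limits (rad/s): [2.57, 2.57, 3.14, 3.14, 3.14, 3.14, 3.14].

INTERFACE

Orientations are given as a rotation vector (axis times angle).
In Python, from bench import ctrl, imaging, ticket gives the robot as it stands.
- The arm moves only by the tool jog_arm, never from a script. Its argument "rows" is text: rows parted by semicolons, each of 7 numbers parted by spaces: the shift along the tool's x, y, z in cm, then the turn, a rotation vector about the tool's x, y, z in rad, then the closure, from -1 (fully open) to 1 (shut), so that 0 is half open. A call has 1 to 5 rows; each row shifts and turns the commanded pose from where the row before left it, along the tool's axes as they then stand; what a row does not reach is not made up. A row lasts 1/8 s, in which the tool goes at most 62.5 mm and 10.7 degrees, less where a joint would pass 70% of its speed; a pose out of reach is approached as far as the arm can. A call with a gripper value outside its range is refused whole. The fingers move at their own pace and stop on an object; "force" is the grip in N (left out, the last holds). Time passes only in rows, so rows that do not move let the fingers close. It gives the time, the measured TCP pose, the force, the opening and the grip force at its end, in the units of the state.
- ctrl.get_state(): the state, without advancing time (a new reading comes with each control period).
- imaging.get_image(name): name is "scene" or "top" or "wrist"; returns a dict with "img" (400x640x3 uint8, blue, green, red), "vertical_fov" (degrees; the focal length in pixels is half the picture's height over the tangent of half this angle, whatever the lens; pixels are square), "cx", "cy" (the principal point, pixels), "origin" and "orientation" of the camera in the world. Camera axes: x right, y down, z forward; pixel columns grow to the right and rows downward; lengths in m; the calibration is good to about 2 mm. A picture is of the moment at which its call begins. There is no depth.
- ticket.close_job(): hands the job in; it is judged then, once.
The state is a dict: "time": time; "joint_positions": joint angles; "qd": joint speeds; "joint_torque": joint torques, N m; "position": TCP position; "tool_rot": TCP orientation; "ft_force": force on the tool from outside, world axes, zero at the start; "torque": the same for the moment, N m; "grip_width": opening from 0.0 (shut) to 1.0 (fully open); "grip_force": force on a finger pad.
Only numpy, scipy, OpenCV 4.12 (cv2) and the standard library are available. Lean on these libraries where they do the work, as an engineer would, in place of code of your own. Each camera call takes 0.05 s, during which the arm holds its last target. There are 200 camera calls.

## Working session

There is one attempt and no reset: what is moved stays moved. The work goes in short steps, Python scripts to look and compute and a tool call to move; the robot and the scene stay as the last step left them, time stands still between calls to the robot, and variables do not carry over. Pictures are saved under pics/ and viewed, at most 10 in all, crops included, and the job is handed in when it is done.

Besides the shell and the picture viewer there is one more tool, called by a JSON object that holds its "api" and its "payload". jog_arm: Moves the arm, as the interface text tells. Its arguments: {"type":"object","properties":{"rows":{"type":"string"},"force":{"type":"number"}},"required":["rows"]}

```bash
mkdir -p pics; python3 - <<'E'
from bench import ctrl, imaging
import cv2, numpy as np
s=ctrl.get_state(); print({k:np.round(v,3).tolist() for k,v in s.items()})
for n in ["scene","top"]:
    d=imaging.get_image(n); cv2.imwrite(f"pics/{n}1.png",d["img"]); print(n,{k:np.round(v,4).tolist() for k,v in d.items() if k!="img"})
E
```

```text
{'time': 0.0, 'joint_positions': [-1.26, 0.322, -0.07, 1.452, 0.023, 1.371, -0.057], 'qd': [0.001, 0.001, 0.0, -0.001, -0.0, 0.002, -0.0], 'joint_torque': [0.0, -49.129, -0.404, -31.252, -0.064, 0.044, 0.0], 'position': [0.19, 0.621, 0.221], 'tool_rot': [-0.464, -3.107, 0.003], 'ft_force': [-0.329, 0.504, -0.189], 'torque': [0.035, 0.022, -0.016], 'grip_force': 0.0, 'grip_width': 0.998}
scene {'vertical_fov': 53.1483, 'cx': 319.1964, 'cy': 208.647, 'origin': [1.1321, -0.1443, 0.5509], 'orientation': [-1.7948, -1.439, 0.6996]}
top {'vertical_fov': 42.1023, 'cx': 320.3794, 'cy': 206.8659, 'origin': [0.445, 0.007, 1.1571], 'orientation': [-2.1784, 2.1949, -0.1091]}
```

View pics/scene1.png

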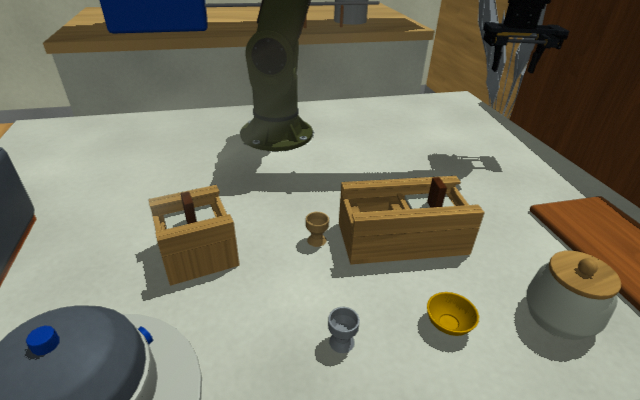

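View pics/top1.png

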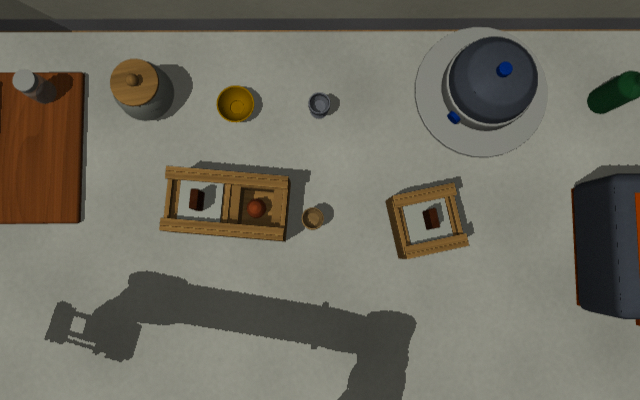

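The top view shows the egg box at about (160–290, 165–240). Its lid grip is at (196, 199) and the egg is in the right-hand well at (257, 208). The butter dish is at (430, 220). I'll zoom in for exact corners.

```bash
python3 - <<'E'
import cv2
i=cv2.imread("pics/top1.png")[155:250,150:305]
cv2.imwrite("pics/crop1.png",cv2.resize(i,None,fx=5,fy=5,interpolation=cv2.INTER_CUBIC))
E
```

```text
(no output)
```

View pics/crop1.png

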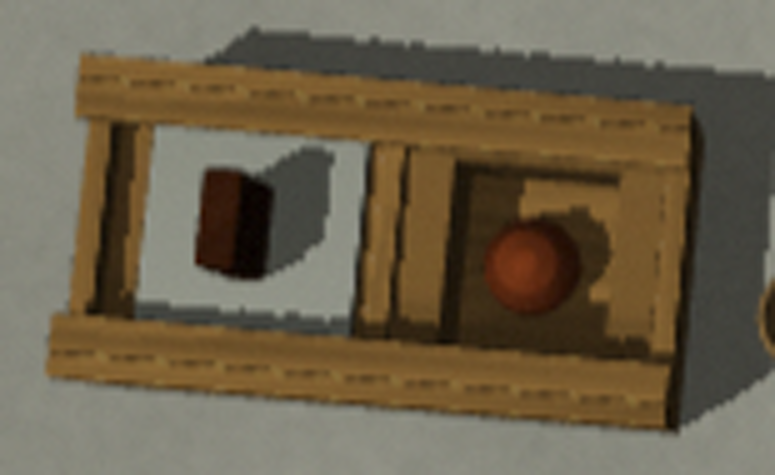

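The crop shows the lip corners at about (80,54), (692,107), (670,430) and (47,378) crop px. The grip's top face has corners at about (205,168), (241,170), (234,278) and (197,265), and the egg is at (532,266).

```bash
cat > h.py <<'E'
import numpy as np
from scipy.spatial.transform import Rotation as R
def back(d,uv,z):
    f=200/np.tan(np.radians(d["vertical_fov"]/2)); uv=np.atleast_2d(uv)
    r=np.c_[(uv[:,0]-d["cx"])/f,(uv[:,1]-d["cy"])/f,np.ones(len(uv))]
    r=R.from_rotvec(d["orientation"]).apply(r); o=np.array(d["origin"])
    return o+r*((z-o[2])/r[:,2])[:,None]
def proj(d,p):
    f=200/np.tan(np.radians(d["vertical_fov"]/2))
    q=R.from_rotvec(d["orientation"]).inv().apply(np.atleast_2d(p)-np.array(d["origin"]))
    return f*q[:,:2]/q[:,2:]+[d["cx"],d["cy"]]
E
python3 - <<'E'
from h import *
from bench import imaging
d=imaging.get_image("top")
C=lambda p: (np.array(p)+.5)/5-.5+[150,155]
b=back(d,C([(80,54),(692,107),(670,430),(47,378)]),.108)[:,:2]
print("corners",b.round(4),"lens",[np.linalg.norm(b[i]-b[i-1]).round(4) for i in range(4)])
c=b.mean(0); v=(b[0]-b[1]+b[3]-b[2])/2; ang=np.arctan2(v[1],v[0]); print("centre",c,"y-dir angle deg",np.degrees(ang), "xside", np.degrees(np.arctan2(*((b[0]-b[3]+b[1]-b[2])[::-1]))))
g=back(d,C([(205,168),(241,170),(234,278),(197,265)]),.138)[:,:2]
e=back(d,C([(532,266)]),.055)[:,:2]
A=np.array([[np.sin(ang),-np.cos(ang)],[np.cos(ang),np.sin(ang)]]) # rows: box x, y
print("grip",g.mean(0),"in box",(A@(g.mean(0)-c)),"egg",e,"in box",A@(e[0]-c))
S=R.from_rotvec([-0.464,-3.107,0.003]).as_matrix();print(S.round(3))
E
```

```text
corners [[0.6191 0.303 ]
 [0.596  0.0548]
 [0.4649 0.064 ]
 [0.4877 0.314 ]] lens [np.float64(0.1319), np.float64(0.2493), np.float64(0.1314), np.float64(0.251)]
centre [0.54191805 0.18394746] y-dir angle deg 84.72360843999944 xside -4.417326843929332
grip [0.54793433 0.23900286] in box [0.00092787 0.05537538] egg [[0.53587613 0.12531412]] in box [-0.00062439 -0.0589405 ]
[[-0.956  0.292 -0.   ]
 [ 0.292  0.956 -0.002]
 [-0.    -0.002 -1.   ]]
```

{"api": "jog_arm", "payload": {"rows": "-4.54 -2.6 0 0 0 0 -1; -4.54 -2.6 0 0 0 0 -1; -4.54 -2.6 0 0 0 0 -1; -4.54 -2.6 0 0 0 0 -1; -4.54 -2.6 0 0 0 0 -1", "force": 25}}

```text
time: 0.78
position: [0.3701, 0.4294, 0.2224]
tool_rot: [-0.464, -3.107, 0.0]
ft_force: [-0.6, 0.0, 0.3]
grip_width: 1.0
grip_force: 0.0
```

{"api": "jog_arm", "payload": {"rows": "-4.54 -2.6 0 0 0 0 -1; -4.54 -2.6 0 0 0 0 -1; -4.54 -2.6 0 0 0 0 -1; 0 0 0 0 0 -0.104 -1; 0 0 0 0 0 -0.104 -1"}}

```text
time: 1.4
position: [0.477, 0.3155, 0.2222]
tool_rot: [-0.137, -3.138, 0.001]
ft_force: [-0.3, 0.5, 0.9]
grip_width: 0.999
grip_force: 0.0
```

{"api": "jog_arm", "payload": {"rows": "-3.87 -3.5 0 0 0 0 -1; -3.87 -3.5 0 0 0 0 -1; 0 0 0 0 0 0 -1; 0 0 0 0 0 0 -1"}}

```text
time: 1.9
position: [0.547, 0.2403, 0.2222]
tool_rot: [-0.14, -3.137, -0.001]
ft_force: [-0.7, 0.6, 0.0]
grip_width: 0.997
grip_force: 0.0
```

```bash
python3 - <<'E'
from h import *
from bench import ctrl, imaging
import cv2
s=ctrl.get_state(); print(s["position"],s["tool_rot"])
d=imaging.get_image("wrist"); cv2.imwrite("pics/w1.png",d["img"]); print({k:np.round(v,4).tolist() for k,v in d.items() if k!="img"})
print(proj(d,[[.548,.239,.138],[.548,.239,.078]]))
E
```

```text
[0.54701757 0.24031722 0.22217285] [-1.39548820e-01 -3.13741756e+00 -6.73023693e-04]
{'vertical_fov': 64.356, 'cx': 321.5716, 'cy': 205.0042, 'origin': [0.4815, 0.2457, 0.3843], 'orientation': [2.1762, 1.9904, 0.2475]}
[[320.57999028 210.7099399 ]
 [320.75490133 194.75567094]]
```

View pics/w1.png

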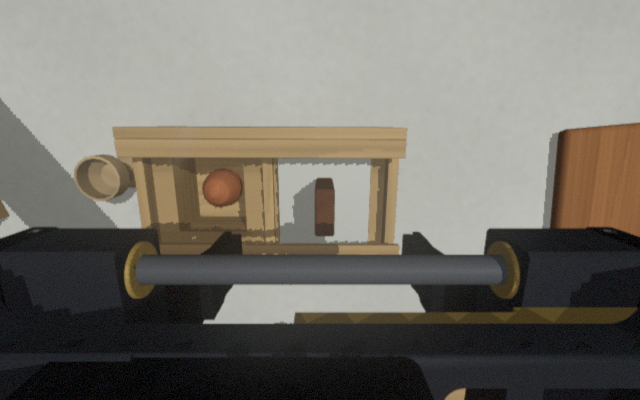

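The wrist view shows the box square to the tool. The grip's top face is centred at (324, 213), where I predicted (321, 211), so the two agree within 3 mm. The fingers straddle the grip, so I can descend.

{"api": "jog_arm", "payload": {"rows": "0 0 5 0 0 0 -1; 0 0 5 0 0 0 -1; 0 0 2 0 0 0 -1; 0 0 0.8 0 0 0 -1; 0 0 0 0 0 0 -1"}}

```text
time: 2.58
position: [0.5471, 0.2409, 0.0948]
tool_rot: [-0.137, -3.139, -0.001]
ft_force: [-0.9, 0.9, -0.1]
grip_width: 1.0
grip_force: 0.0
```

{"api": "jog_arm", "payload": {"rows": "0 0 0 0 0 0 0; 0 0 0 0 0 0 0.4; 0 0 0 0 0 0 0.6; 0 0 0 0 0 0 1; 0 0 0 0 0 0 1", "force": 25}}

```text
time: 3.2
position: [0.5476, 0.2399, 0.0946]
tool_rot: [0.14, 3.138, 0.0]
ft_force: [-0.5, 0.5, -0.0]
grip_width: 0.515
grip_force: 0.0
```

{"api": "jog_arm", "payload": {"rows": "0 0 0 0 0 0 1; 0 0 0 0 0 0 1; 0 0 0 0 0 0 1"}}

```text
time: 3.58
position: [0.5475, 0.2403, 0.0946]
tool_rot: [0.139, 3.138, 0.001]
ft_force: [-0.6, 1.8, 0.0]
grip_width: 0.183
grip_force: 25.0
```

Gripped: the opening reads 16 mm, which matches the grip. Lifting 18 mm.

{"api": "jog_arm", "payload": {"rows": "0 0 0 0 0 0 1; 0 0 -0.6 0 0 0 1; 0 0 -0.6 0 0 0 1; 0 0 -0.6 0 0 0 1; 0 0 0 0 0 0 1", "force": 35}}

```text
time: 4.2
position: [0.548, 0.24, 0.1134]
tool_rot: [0.14, 3.137, 0.001]
ft_force: [0.0, 0.4, -1.8]
grip_width: 0.183
grip_force: 35.0
```

{"api": "jog_arm", "payload": {"rows": "0 -1 0 0 0 0 1; 0 -1 0 0 0 0 1; 0 -1 0 0 0 0 1; 0 -1 0 0 0 0 1; 0 -1 0 0 0 0 1"}}

```text
time: 4.82
position: [0.543, 0.1892, 0.1126]
tool_rot: [0.14, 3.138, 0.0]
ft_force: [0.0, 0.0, -2.0]
grip_width: 0.183
grip_force: 35.0
```

{"api": "jog_arm", "payload": {"rows": "0 -1 0 0 0 0 1; 0 -1 0 0 0 0 1; 0 -1 0 0 0 0 1; 0 -1 0 0 0 0 1; 0 -1 0 0 0 0 1"}}

```text
time: 5.45
position: [0.5386, 0.1397, 0.1126]
tool_rot: [0.139, 3.138, 0.0]
ft_force: [-0.7, 0.1, -2.6]
grip_width: 0.18
grip_force: 35.0
```

{"api": "jog_arm", "payload": {"rows": "0 -1 0 0 0 0 1; 0 -0.6 0 0 0 0 1; 0 0 0 0 0 0 1; 0 0 0 0 0 0 1"}}

```text
time: 5.95
position: [0.5372, 0.1249, 0.1126]
tool_rot: [0.139, 3.138, 0.001]
ft_force: [-0.2, 0.2, -1.7]
grip_width: 0.18
grip_force: 35.0
```

```bash
python3 - <<'E'
from h import *
from bench import ctrl, imaging
import cv2
s=ctrl.get_state(); print(s["position"],s["tool_rot"],s["ft_force"])
ims=[imaging.get_image(n)["img"] for n in("wrist","scene")]
cv2.imwrite("pics/w2.png",np.vstack([ims[0][60:300,50:600],cv2.resize(ims[1][140:280,300:520],(550,350),interpolation=cv2.INTER_CUBIC)]))
E
```

```text
[0.53723461 0.12488394 0.11258717] [1.38508752e-01 3.13842984e+00 6.68218173e-04] [-0.224158    0.21428454 -1.65181985]
```

View pics/w2.png

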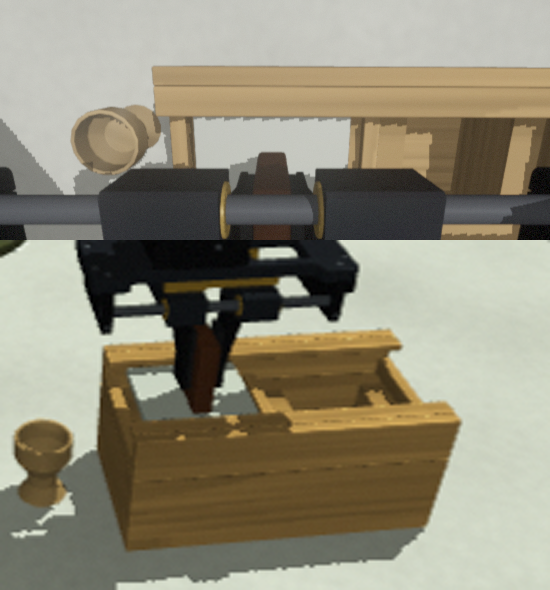

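The lid is lifted over the egg well, clear of both the rib and the end wall. It is centred at box y of about −59 mm, so I'll lower it.

{"api": "jog_arm", "payload": {"rows": "0 0 0.5 0 0 0 1; 0 0 0.5 0 0 0 1; 0 0 0.4 0 0 0 1; 0 0 0.3 0 0 0 1; 0 0 0 0 0 0 1"}}

```text
time: 6.68
position: [0.537, 0.1242, 0.0952]
tool_rot: [-0.14, -3.138, 0.0]
ft_force: [0.1, -0.0, -2.5]
grip_width: 0.178
grip_force: 35.0
```

{"api": "jog_arm", "payload": {"rows": "0 0 0.1 0 0 0 1; 0 0 0 0 0 0 1", "force": 10}}

```text
time: 6.92
position: [0.5373, 0.1243, 0.0946]
tool_rot: [0.139, 3.138, 0.0]
ft_force: [0.5, 0.1, -3.1]
grip_width: 0.184
grip_force: 10.0
```

{"api": "jog_arm", "payload": {"rows": "0 0 0.1 0 0 0 1; 0 0 0 0 0 0 1"}}

```text
time: 7.18
position: [0.5374, 0.1244, 0.0945]
tool_rot: [0.139, 3.138, 0.001]
ft_force: [-2.8, -0.4, 5.0]
grip_width: 0.182
grip_force: 10.0
```

Contact: the upward force is +5 N, so the lid is seated. Releasing by small degrees and then retreating straight up.

{"api": "jog_arm", "payload": {"rows": "0 0 0 0 0 0 0.5; 0 0 0 0 0 0 0.3; 0 0 0 0 0 0 0; 0 0 0 0 0 0 0; 0 0 0 0 0 0 0"}}

```text
time: 7.8
position: [0.5372, 0.1244, 0.0935]
tool_rot: [0.139, 3.138, 0.0]
ft_force: [0.1, 0.3, 0.6]
grip_width: 0.491
grip_force: 0.0
```

{"api": "jog_arm", "payload": {"rows": "0 0 -1 0 0 0 0; 0 0 -3 0 0 0 0; 0 0 -4 0 0 0 0; 0 0 -5 0 0 0 0; 3 0 -5 0 0 0 0"}}

```text
time: 8.43
position: [0.508, 0.1264, 0.2757]
tool_rot: [0.142, 3.137, -0.001]
ft_force: [0.2, 0.6, 0.6]
grip_width: 0.498
grip_force: 0.0
```

{"api": "jog_arm", "payload": {"rows": "6 0 0 0 0 0 0; 6 0 0 0 0 0 0; 0 0 0 0 0 0 0"}}

```text
time: 8.8
position: [0.3848, 0.1383, 0.2747]
tool_rot: [0.133, 3.138, 0.003]
ft_force: [0.4, 0.5, 0.0]
grip_width: 0.493
grip_force: 0.0
```

```bash
python3 - <<'E'
from h import *
from bench import ctrl, imaging
import cv2
s=ctrl.get_state(); print(s["position"],s["ft_force"],s["time"])
ims=[imaging.get_image(n)["img"] for n in("top","scene")]
cv2.imwrite("pics/f.png",np.vstack([cv2.resize(ims[0][155:250,150:310],(480,285),interpolation=cv2.INTER_CUBIC),cv2.resize(ims[1][150:280,320:520],(480,312),interpolation=cv2.INTER_CUBIC)]))
E
```

```text
[0.38477248 0.13832136 0.27468537] [0.39405626 0.48011974 0.01817125] 8.8
```

View pics/f.png

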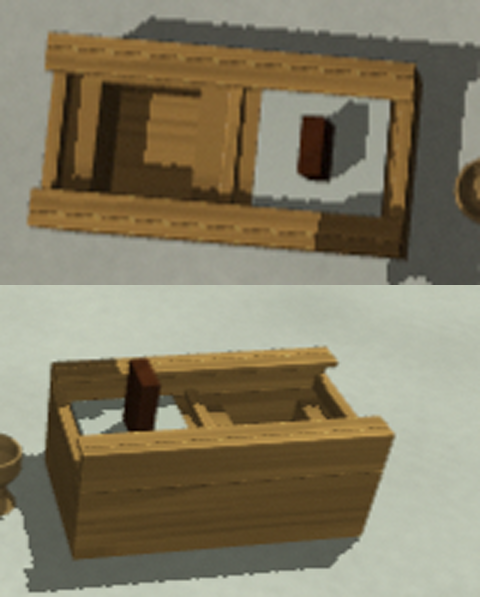

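The lid lies flat between the rib and the end wall, with its grip upright at about (314, 148) in the upper view. The gripper is clear.

```bash
python3 -c "
from bench import ticket
print(ticket.close_job())"
```

```text
the job is handed in; nothing more can be done
None
```

The egg box lid now lies flat and home over the egg, released with the gripper clear; the butter dish was not touched, and the job was handed in at about 9 s (no verdict was returned).

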